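Lay out the reagent bottles on the tray

TASK

Take the three glass bottles out of the slanted rack and stand each one upright on the disc of its cap's colour on the tray, wholly within the disc, so that with the white-capped bottle already there they make a neat two-by-two grid. Set the glass down gently rather than letting it drop, do not lay any bottle down or knock it over, keep the white-capped one standing on its disc, and leave the other things on the bench where they are.

Things in the scene. Friction and masses are not known exactly. Their poses are not given: they have to be found in the camera images.
- rack: Fixed slanted grey rack, 150 x 330, on the left. Origin under its centre; x to its rear, z up, three pockets at y = -110, 0, 110. Pockets are open boxes, 68 square inside, 65 deep, 4 walls, leaning 28 deg to -x: a bottle in one has its axis along rack (-0.469, 0, 0.883), foot at x 26, z 35, cap top centre at x -39, z 158. It must come 65 out along that axis to be clear
- tray: Fixed flat grey tray, 260 x 260, floor 6 above the bench, rim 16 high and 5 thick. Origin under its centre on the bench, z up. Four coloured discs lie on its floor in a 2 x 2 grid at x, y = +-55 of the tray, in any order of colour
- bottle_blue: Closed amber glass bottle with a paper band and a blue cap, in one of the rack's pockets, leaning 28 degrees towards the rack's front. Body 64 across and 94 high, shoulder above it, cap 44 across from 112 to 140 above the foot; about 0.3 kg. Origin at the centre of its underside, z along its axis to the cap
- bottle_yellow: Closed amber glass bottle with a paper band and a yellow cap, in one of the rack's pockets, leaning 28 degrees towards the rack's front. Body 64 across and 94 high, shoulder above it, cap 44 across from 112 to 140 above the foot; about 0.3 kg. Origin at the centre of its underside, z along its axis to the cap
- bottle_red: Closed amber glass bottle with a paper band and a red cap, in one of the rack's pockets, leaning 28 degrees towards the rack's front. Body 64 across and 94 high, shoulder above it, cap 44 across from 112 to 140 above the foot; about 0.3 kg. Origin at the centre of its underside, z along its axis to the cap
- bottle_white: Closed amber glass bottle with a paper band and a white cap, standing upright on the white disc of the tray. Body 64 across and 94 high, shoulder above it, cap 44 across from 112 to 140 above the foot; about 0.3 kg. Origin at the centre of its underside, z along its axis to the cap
- spot_blue: Flat blue disc, 90 across, on the tray floor (6 above the bench), the place for the blue-capped bottle. Origin at its centre, z up
- spot_yellow: Flat yellow disc, 90 across, on the tray floor (6 above the bench), the place for the yellow-capped bottle. Origin at its centre, z up
- spot_red: Flat red disc, 90 across, on the tray floor (6 above the bench), the place for the red-capped bottle. Origin at its centre, z up
- spot_white: Flat white disc, 90 across, on the tray floor (6 above the bench), under the white-capped bottle. Origin at its centre, z up
- tip_box: orange-lidded pipette-tip box, 77 x 117 x 55 high, a bystander standing behind the rack; origin under its centre
- marker: green marker pen, 120 long, 14 thick, a bystander lying in front of the rack; origin under its centre
- tape: paper tape roll, 84 across, 20 high, a bystander lying behind the tray; origin under its centre
- beaker: glass beaker, 76 across, 100 high, a bystander to the left; origin under its centre
- squeeze: white squeeze bottle with red cap, 68 across, 170 high, a bystander to the right; origin under its centre
- dish: white ceramic bowl, 120 across, 35 high, a bystander to the left; origin under its centre
- jar: white jar with black lid, 60 across, 80 high, a bystander to the right; origin under its centre
Mind the look-alikes: they are no part of the job. What is shaped like the bottle_yellow but green or turquoise is not meant.

How it is judged:
By the outcome, as a careful person would: the job done as asked, in the order asked, and still so for the second after the job is handed in, with the robot touching nothing.
It also fails if it takes over 72 s, if anything falls off the work surface, if the arm or the gripper's body presses on something with over 40 N, if the wrist force passes 120 N, or if a joint passes its speed limit or range.

ROBOT

A 6-joint arm with a two-finger parallel gripper is mounted at the origin on the work surface. World frame = base frame: x ahead of the robot, y to its left, z up, the work surface at z = 0. Lengths are in mm, angles in rad, forces in N, time in s.
With the tool pointing down it reaches from about 350 to 975 mm from the base axis. Payload 7.1 kg.
Tool frame: the origin (TCP) lies on the front face of the gripper's body, between the roots of the fingers; the fingertips stand 80 mm ahead of it and the grasp point (between the pads) lies 61 mm ahead of it; z points along the fingers, y is the line along which they close (so a half turn about z gives the same grasp; the last joint's range is limited). The gripper opens to 88 mm and grips with 3 to 60 N. Pads are 20 mm wide; open, the fingers measure 115 mm over their backs; the gripper's body (75 mm by 178 mm) begins 61 mm behind the grasp point.
Start: joints at [1.267, 0.423, 1.63, -0, 1.089, -0.019], TCP at [175.572, 599.817, 302.675] pointing down, gripper open.
Joint ranges: [-3, 3], [-0.9, 2.11], [0.09, 2.58], [-1.31, 4.45], [0.11, 2.69], [-2.54, 2.54]. Speed limits (rad/s): [2.39, 2.39, 3.01, 3.14, 3.14, 3.14].

INTERFACE

Orientations are given as a rotation vector (axis times angle).
In Python, from workcell import readout, vision, close_job gives the robot as it stands.
- The arm moves only by the tool servo_tool, never from a script. Its argument "plan" is a list that holds one entry, the list of rows, each a list of 7 numbers: the gripper command: -1 is fully open, 1 is shut, values between are in proportion, then the shift along the world's x, y, z in units of 40 mm (1.0 is 40 mm), then the turn, a rotation vector about the world's x, y, z in units of 5 degrees (1.0 is 5 degrees). A call has 1 to 5 rows; each row shifts and turns the commanded pose from where the row before left it; what a row does not reach is not made up. A row lasts 1/12 s, in which the tool goes at most 41.7 mm and 7.16 degrees, less where a joint would pass 70% of its speed; a pose out of reach is approached as far as the arm can. A call is refused whole if a number of a shift passes 1 or a number of a turn 1, either way. A call with a gripper value outside its range is refused whole. The fingers move at their own pace and stop on an object; the grip force is fixed at half the most. Time passes only in rows, so rows that do not move let the fingers close. It gives the time, the measured TCP pose, the force, the opening and the grip force at its end, in the units of the state.
- readout.get_obs(): the state, without advancing time (a new reading comes with each control period).
- vision.get_image(name): name is "scene" or "top"; returns the picture (400x640x3 uint8, red, green, blue); there is no depth.
- vision.camera_params(name): a dict with "fx", "fy", "cx", "cy" (pixels), "D" ([k1, k2, p1, p2, k3] as OpenCV has them; the pictures are not rectified), "rvec" (rotation vector, rad) and "tvec" (3), from world to camera coordinates, as OpenCV has them. Camera axes: x right, y down, z forward; pixel columns grow to the right and rows downward; lengths in mm; the calibration is good to about 2 mm. A picture is of the moment at which its call begins. camera_params takes no time and is no camera call.
- close_job(): hands the job in; it is judged then, once.
The state is a dict: "t": time; "qpos": joint angles; "qvel": joint speeds; "joint_torque": joint torques, N m; "ee_pos": TCP position; "orientation": TCP orientation; "ft_force": force on the tool from outside, world axes, zero at the start; "moment": the same for the moment, N m; "width": finger opening in mm; "grasp_force": force on a finger pad.
Only numpy, scipy, OpenCV 4.12 (cv2) and the standard library are available. Lean on these libraries where they do the work, as an engineer would, in place of code of your own. Each camera call takes 0.05 s, during which the arm holds its last target. There are 200 camera calls.

## Working session

There is one attempt and no reset: what is moved stays moved. The work goes in short steps, Python scripts to look and compute and a tool call to move; the robot and the scene stay as the last step left them, time stands still between calls to the robot, and variables do not carry over. Pictures are saved under pics/ and viewed, at most 10 in all, crops included, and the job is handed in when it is done.

Besides the shell and the picture viewer there is one more tool, called after ">>>" as name([rows], argument=value, ...), one row to a line, values as JSON. servo_tool: Moves the arm, as the interface text tells. Its arguments: {"type":"object","properties":{"plan":{"type":"array"}},"required":["plan"]}

```bash
mkdir -p pics
python3 - <<'E'
from workcell import readout, vision
import cv2
for n in("scene","top"):
    cv2.imwrite(f"pics/{n}0.png",vision.get_image(n)[:,:,::-1]); print(vision.camera_params(n))
o=readout.get_obs(); print(o)
E
```

```text
{'fx': 430.6338746185208, 'fy': 430.6338746185208, 'cx': 311.1870866631636, 'cy': 206.0632660017993, 'D': array([-0.08269542,  0.        ,  0.        ,  0.        ,  0.        ]), 'rvec': array([ 2.05454135,  0.99179835, -0.48329389]), 'tvec': array([-335.08540392, -190.1646265 , 1860.1936515 ])}
{'fx': 435.18713960701024, 'fy': 435.18713960701024, 'cx': 314.40085323052523, 'cy': 190.8708689868406, 'D': array([-0.0983118,  0.       ,  0.       ,  0.       ,  0.       ]), 'rvec': array([ 2.11641921, -2.12475544,  0.20810861]), 'tvec': array([   7.16143403,  512.74383952, 1331.73798392])}
{'t': 0.1, 'qpos': array([ 1.26701270e+00,  4.23762835e-01,  1.63063058e+00, -2.10535711e-05,
        1.08859909e+00, -1.90146744e-02]), 'qvel': array([ 0.0010406 , -0.00138588, -0.00351288, -0.00063766,  0.0004691 ,
        0.00312562]), 'joint_torque': array([ 3.13237308e-06, -5.45610702e+01, -2.74323767e+01,  6.44546072e-02,
        1.89482857e-02, -6.50521685e-06]), 'ee_pos': array([175.45202745, 599.44650228, 301.97366424]), 'orientation': array([-4.45759511e-01, -3.10959810e+00,  2.17487233e-03]), 'ft_force': array([-0.51382736, -0.49830699,  0.2565264 ]), 'moment': array([ 0.01494999, -0.00636002, -0.00970764]), 'grasp_force': 0.0, 'width': 87.78740422995698}
```

View pics/top0.png

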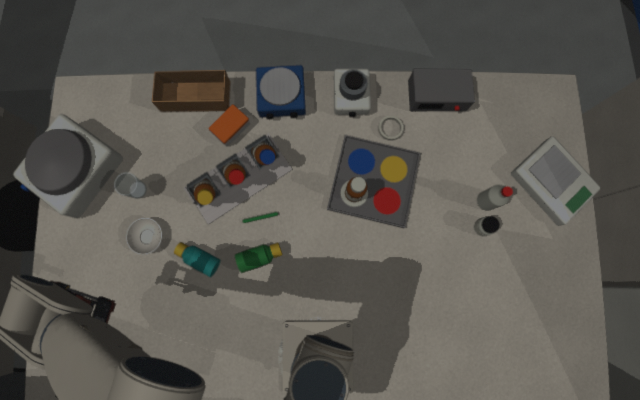

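View pics/scene0.png

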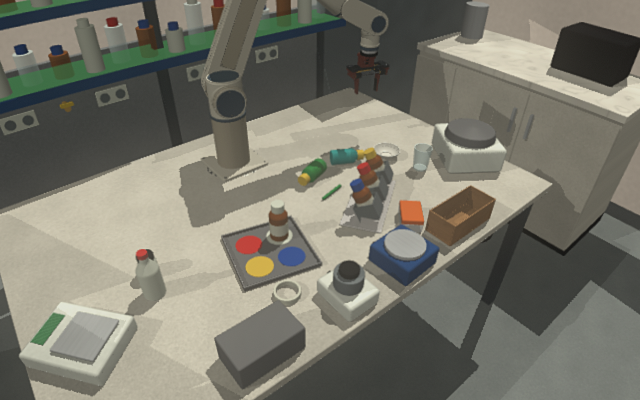

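The top view shows caps yellow (205,197), red (235,176) and blue (265,157), and discs blue (361,161), yellow (394,169), red (387,201) and white (357,188). In the scene view the caps are at about (373,155), (364,170) and (357,186).

```bash
cat > h.py <<'E'
import cv2, numpy as np
from workcell import readout, vision
from scipy.spatial.transform import Rotation as R
from scipy.optimize import least_squares
P={n:vision.camera_params(n) for n in("scene","top")}
def proj(n,p):
    c=P[n];K=np.array([[c['fx'],0,c['cx']],[0,c['fy'],c['cy']],[0,0,1]])
    return cv2.projectPoints(np.float64(p).reshape(-1,1,3),c['rvec'],c['tvec'],K,c['D'])[0].reshape(-1,2)
HUE={'blue':[(105,130)],'yellow':[(16,32)],'red':[(0,6),(172,180)]}
SAT={'blue':120,'yellow':130,'red':165}
def blob(img,col,near,r):
    h=cv2.cvtColor(img,cv2.COLOR_RGB2HSV)
    m=sum(((h[...,0]>=a)&(h[...,0]<=b)) for a,b in HUE[col]).astype(bool)&(h[...,1]>SAT[col])&(h[...,2]>50)
    yy,xx=np.mgrid[:400,:640]; m&=(np.hypot(xx-near[0],yy-near[1])<r)
    k,l,s,c=cv2.connectedComponentsWithStats(m.astype(np.uint8))
    if k<2: return None
    i=1+np.argmax(s[1:,4]); return c[i],s[i]
E
python3 - <<'E'
from h import *
I={n:cv2.imread(f"pics/{n}0.png")[:,:,::-1].copy() for n in P}
seed={('top','cap','yellow'):(205,197),('top','cap','red'):(235,176),('top','cap','blue'):(266,157),
('top','disc','blue'):(361,161),('top','disc','yellow'):(394,169),('top','disc','red'):(387,201),
('scene','cap','yellow'):(374,155),('scene','cap','red'):(364,170),('scene','cap','blue'):(357,186),
('scene','disc','blue'):(292,256),('scene','disc','yellow'):(260,266),('scene','disc','red'):(248,245)}
B={}
for k,s in seed.items():
    b=blob(I[k[0]],k[2],s,12 if k[1]=='cap' else 20); B[k]=b and b[0]; print(k,b and (b[0].round(1),b[1]))
capw={'yellow':1,'red':0,'blue':-1}
def rack(p,sgn=1):
    c,s=np.cos(p[2]),np.sin(p[2]); M=np.array([[c,-s,0],[s,c,0],[0,0,1]])
    return {k:np.array([p[0],p[1],0])+M@np.array([26-.469*126,110*v,35+.883*126]) for k,v in capw.items()}
def tray(p):
    c,s=np.cos(p[2]),np.sin(p[2]); M=np.array([[c,-s],[s,c]])
    return {k:np.r_[p[:2]+M@np.array(v)*55,6] for k,v in {'blue':(1,1),'yellow':(1,-1),'red':(-1,-1)}.items()}
for f,t,x0 in((rack,'cap',[650,250,.6]),(tray,'disc',[600,-130,-.2])):
    fun=lambda p:np.concatenate([proj(n,f(p)[c])[0]-B[n,t,c] for n in P for c in capw if B[n,t,c] is not None])
    r=least_squares(fun,x0); print(t,r.x.round(3),r.fun.round(1)); print({k:v.round(1) for k,v in f(r.x).items()})
E
```

```text
('top', 'cap', 'yellow') (array([204.4, 196.2]), array([197, 188,  17,  17, 219], dtype=int32))
('top', 'cap', 'red') (array([235.7, 176.1]), array([229, 169,  15,  15, 187], dtype=int32))
('top', 'cap', 'blue') (array([267. , 156.3]), array([260, 150,  15,  14, 164], dtype=int32))
('top', 'disc', 'blue') (array([361. , 161.1]), array([348, 149,  27,  25, 531], dtype=int32))
('top', 'disc', 'yellow') (array([393.4, 168.7]), array([381, 156,  26,  26, 541], dtype=int32))
('top', 'disc', 'red') (array([386.5, 200.4]), array([374, 188,  26,  26, 541], dtype=int32))
('scene', 'cap', 'yellow') (array([369.5, 153.3]), array([363, 148,  14,  12, 107], dtype=int32))
('scene', 'cap', 'red') (array([362.2, 165.3]), array([358, 163,  10,   6,  31], dtype=int32))
('scene', 'cap', 'blue') (array([355.3, 181.9]), array([351, 179,  10,   7,  37], dtype=int32))
('scene', 'disc', 'blue') (array([291.1, 256. ]), array([278, 247,  27,  19, 381], dtype=int32))
('scene', 'disc', 'yellow') (array([259.2, 266.2]), array([246, 256,  28,  21, 446], dtype=int32))
('scene', 'disc', 'red') (array([248.1, 244.4]), array([236, 236,  25,  17, 331], dtype=int32))
cap [565.017 258.104   0.573] [-0.  -0.3  0.6  2.6  0.1  2.7 -0.6  0.5 -0.3  0.8 -0.2  1. ]
{'yellow': array([477.6, 332.6, 146.3]), 'red': array([537.2, 240.2, 146.3]), 'blue': array([596.9, 147.7, 146.3])}
disc [ 5.55146e+02 -1.90143e+02 -2.41000e-01] [-0.2  0.1  0.   0.3 -0.2  0.1 -0.3  0.  -0.2 -0.  -0.2  0.1]
{'blue': array([ 621.7, -149.9,    6. ]), 'yellow': array([ 595.4, -256.7,    6. ]), 'red': array([ 488.6, -230.4,    6. ])}
```

```bash
cat > rk.py <<'E'
from h import *
capw={'yellow':1,'red':0,'blue':-1}
def Mr(p): return R.from_euler('z',p[2]).as_matrix()
A=np.array([-.469,0,.883]); 
def ring(p,v,h,r):
    a=np.linspace(0,2*np.pi,40); u=np.cross(A,[0,1,0])
    pts=np.array([26,110*v,35])+h*A+r*(np.cos(a)[:,None]*u+np.sin(a)[:,None]*np.array([0,1.,0]))
    return np.array([p[0],p[1],0])+pts@Mr(p).T
def hullc(n,p,v):
    q=proj(n,np.vstack([ring(p,v,112,22),ring(p,v,140,22)])).astype(np.float32)
    m=cv2.moments(cv2.convexHull(q)); return np.array([m['m10'],m['m01']])/m['m00'],m['m00']
E
python3 - <<'E'
from rk import *
I={n:cv2.imread(f"pics/{n}0.png")[:,:,::-1].copy() for n in P}
B={('top','red'):(235.7,176.1),('top','blue'):(267,156.3),('top','yellow'):(204.4,196.2),('scene','yellow'):(369.5,153.3)}
fun=lambda p:np.concatenate([hullc(n,p,capw[c])[0]-B[n,c] for n,c in B])
r=least_squares(fun,[565,258,.573],diff_step=1e-4); p=r.x; print(p.round(3),r.fun.round(1),[hullc(n,p,capw[c])[1] for n,c in B])
out=[]
for n,(x,y,w,h) in {'top':(180,130,110,100),'scene':(310,130,110,100)}.items():
    S=6; c=cv2.resize(I[n][y:y+h,x:x+w],None,fx=S,fy=S,interpolation=cv2.INTER_CUBIC)
    def dr(q,col): cv2.polylines(c,[(((q-[x,y])+.5)*S).astype(np.int32)],True,col,1)
    for v in(1,0,-1):
        for hh,rr,col in((140,22,(0,255,0)),(112,22,(255,0,255))): dr(proj(n,ring(p,v,hh,rr)),col)
        # pocket mouth
        e=np.array([26,110*v,35])+65*A; u=np.cross(A,[0,1,0])
        q=np.array([e+34*(a*u+b*np.array([0,1.,0])) for a,b in((1,1),(1,-1),(-1,-1),(-1,1))])
        dr(proj(n,np.array([p[0],p[1],0])+q@Mr(p).T),(0,255,255))
    dr(proj(n,np.array([p[0],p[1],0])+np.array([[75,165,0],[75,-165,0],[-75,-165,0],[-75,165,0]])@Mr(p).T),(255,255,255))
    out.append(c)
o=np.hstack([cv2.resize(c,(400,364),interpolation=cv2.INTER_AREA) for c in out]); cv2.imwrite("pics/ov.png",o[:,:,::-1])
E
```

```text
[567.36  257.501   0.583] [ 0.1  0.  -0.  -0.  -0.1  0.   0.   0.1] [197.23128010809887, 194.08605829882436, 203.97976197872777, 119.82211619871669]
```

View pics/ov.png

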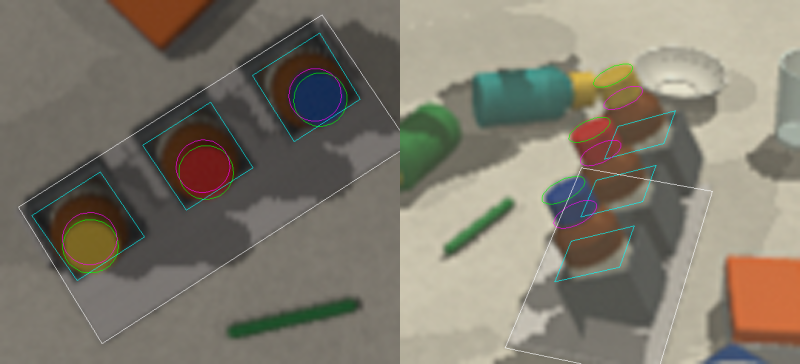

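Overlay: the fitted rack outline, cap rings and pocket mouths lie on the image to within about 0.1 px (caps at yellow (205,197), red (235,176), blue (266,157)). Rack pose is (567.4, 257.5, yaw 0.583). Starting with yellow, going to a pre-grasp 70 mm out along the bottle axis.

>>> servo_tool([
  [[-1,0.45,-0.54,0,0,0,-1],[-1,0.45,-0.54,0,0,0,-1],[-1,0.45,-0.54,0,0,0,-1],[-1,0.45,-0.54,0,0,0,-1],[-1,0.45,-0.54,0,0,0,-1]],
])

```text
t: 0.52
ee_pos: [266.0, 490.6, 302.3]
orientation: [-1.114, -2.937, 0.001]
ft_force: [0.5, -0.3, 0.3]
width: 88.0
grasp_force: 0.0
```

>>> servo_tool([
  [[-1,0.45,-0.54,0,0,0,-1],[-1,0.45,-0.54,0,0,0,-1],[-1,0.45,-0.54,0,0,0,-1],[-1,0.45,-0.54,0,0.51,-0.78,0],[-1,0.45,-0.54,0,0.51,-0.78,0]],
])

```text
t: 0.93
ee_pos: [356.8, 382.9, 302.5]
orientation: [1.442, 2.692, 0.222]
ft_force: [-0.8, -0.5, -0.0]
width: 88.0
grasp_force: 0.0
```

>>> servo_tool([
  [[-1,0.45,-0.54,-0.2,0.51,-0.78,0],[-1,0.45,-0.54,-0.3,0.51,-0.78,0],[-1,0.45,-0.54,-0.2,0.51,-0.78,0],[-1,0.45,-0.54,-0.2,0.51,-0.78,0],[-1,0,0,0,0,0,0]],
])

```text
t: 1.35
ee_pos: [427.2, 293.2, 264.2]
orientation: [1.345, 2.503, 0.618]
ft_force: [-1.7, -1.0, -0.4]
width: 87.8
grasp_force: 0.0
```

```bash
cat > go.py <<'E'
# usage: go.py tx ty tz tilt(0/1): remaining shift (units) and turn (units) to target
import sys
from h import *
t=list(map(float,sys.argv[1:4])); o=readout.get_obs()
c,s=np.cos(.583),np.sin(.583); k=float(sys.argv[4])*np.deg2rad(28)
z=np.array([np.sin(k)*c,np.sin(k)*s,-np.cos(k)]); x=np.array([s,-c,0])*-1; 
x=np.array([-s,c,0]); y=np.cross(z,x)
C=R.from_rotvec(o['orientation']); T=R.from_matrix(np.c_[x,y,z])
T2=T*R.from_euler('z',np.pi)
T=min((T,T2),key=lambda q:(q*C.inv()).magnitude())
print('t',round(o['t'],2),'pos',o['ee_pos'].round(1),'shift/40',((np.array(t)-o['ee_pos'])/40).round(3),'turn/5deg',((T*C.inv()).as_rotvec(degrees=True)/5).round(3),'q',o['qpos'].round(2),'f',o['ft_force'].round(1),'w',round(o['width'],1),'g',round(o['grasp_force'],1))
E
python3 go.py 426.3 296.2 265.5 1
```

```text
t 1.35 pos [427.2 293.2 264.2] shift/40 [-0.023  0.074  0.031] turn/5deg [ 0.06   0.013 -0.005] q [ 0.58  0.21  2.13 -0.01  0.31  0.  ] f [-1.7 -1.  -0.4] w 87.8 g 0.0
```

>>> servo_tool([
  [[-1,-0.16,-0.02,0.35,0.06,0,0],[-1,0.2,0.13,-0.45,0,0,0],[-1,0.2,0.13,-0.45,0,0,0],[-1,0,0,0,0,0,0]],
])

```text
t: 1.68
ee_pos: [437.1, 307.4, 242.8]
orientation: [1.345, 2.508, 0.624]
ft_force: [-1.4, -1.1, -0.5]
width: 88.1
grasp_force: 0.0
```

```bash
python3 go.py 453.7 314.3 203.7 1
```

```text
t 1.68 pos [437.1 307.4 242.8] shift/40 [ 0.414  0.173 -0.976] turn/5deg [ 0.004 -0.016 -0.044] q [ 0.59  0.28  2.12 -0.01  0.26  0.01] f [-1.4 -1.1 -0.5] w 88.1 g 0.0
```

>>> servo_tool([
  [[-1,0.14,0.06,-0.33,0,0,0],[-1,0.14,0.06,-0.33,0,0,0],[-1,0.13,0.05,-0.32,0,0,0],[-1,0,0,0,0,0,0]],
])

```text
t: 2.02
ee_pos: [453.1, 314.0, 204.0]
orientation: [1.344, 2.509, 0.624]
ft_force: [0.8, -0.1, -0.4]
width: 87.7
grasp_force: 0.0
```

```bash
python3 go.py 453.7 314.3 203.7 1
```

```text
t 2.02 pos [453.1 314.  204. ] shift/40 [ 0.014  0.009 -0.007] turn/5deg [ 0.005 -0.017 -0.048] q [ 0.58  0.37  2.1   0.01  0.18 -0.01] f [ 0.8 -0.1 -0.4] w 87.7 g 0.0
```

Excellent. Close.

>>> servo_tool([
  [[1,0,0,0,0,0,0],[1,0,0,0,0,0,0],[1,0,0,0,0,0,0],[1,0,0,0,0,0,0],[1,0,0,0,0,0,0]],
])

```text
t: 2.43
ee_pos: [453.6, 313.9, 206.2]
orientation: [1.343, 2.505, 0.629]
ft_force: [0.1, 0.1, 0.5]
width: 57.7
grasp_force: 0.0
```

>>> servo_tool([
  [[1,0,0,0,0,0,0],[1,0,0,0,0,0,0],[1,0,0,0,0,0,0],[1,0,0,0,0,0,0],[1,0,0,0,0,0,0]],
])

```text
t: 2.85
ee_pos: [453.5, 313.7, 205.6]
orientation: [1.343, 2.506, 0.628]
ft_force: [-3.3, -2.1, 4.9]
width: 43.0
grasp_force: 30.0
```

>>> servo_tool([
  [[1,-0.157,-0.103,0.353,0,0,0],[1,-0.157,-0.103,0.353,0,0,0],[1,-0.157,-0.103,0.353,0,0,0],[1,-0.157,-0.103,0.353,0,0,0],[1,-0.157,-0.103,0.353,0,0,0]],
])

```text
t: 3.27
ee_pos: [421.6, 292.8, 276.1]
orientation: [1.344, 2.507, 0.626]
ft_force: [-0.5, 0.5, -1.4]
width: 43.6
grasp_force: 30.0
```

```bash
python3 go.py 426 296 272 1
```

```text
t 3.27 pos [421.6 292.8 276.1] shift/40 [ 0.111  0.081 -0.103] turn/5deg [-0.005  0.003 -0.043] q [ 0.58  0.18  2.14  0.01  0.33 -0.01] f [-0.5  0.5 -1.4] w 43.6 g 30.0
```

>>> servo_tool([
  [[1,-0.157,-0.103,0.353,0,0,0],[1,0,0,0.7,0,0,0],[1,0,0,0.7,0,0,0],[1,0,0,0.6,-0.3,0.5,0],[1,0.15,-0.4,0.2,-0.44,0.67,0]],
])

```text
t: 3.68
ee_pos: [421.6, 274.3, 381.6]
orientation: [1.383, 2.583, 0.489]
ft_force: [1.2, 0.7, -2.1]
width: 43.4
grasp_force: 30.0
```

>>> servo_tool([
  [[1,0.28,-0.8,0,-0.44,0.67,0],[1,0.28,-0.85,0,-0.44,0.67,0],[1,0.28,-0.85,0,-0.44,0.67,0],[1,0.28,-0.85,0,-0.44,0.67,0],[1,0.28,-0.85,0,-0.44,0.67,0]],
])

```text
t: 4.1
ee_pos: [478.0, 103.3, 378.1]
orientation: [1.485, 2.765, 0.027]
ft_force: [1.3, 0.8, -1.8]
width: 43.5
grasp_force: 30.0
```

>>> servo_tool([
  [[1,0.28,-0.85,0,-0.15,0.2,0],[1,0.28,-0.85,0,0,0,0],[1,0.28,-0.85,0,0,0,0],[1,0.28,-0.85,0,0,0,0],[1,0.28,-0.85,0,0,0,0]],
])

```text
t: 4.52
ee_pos: [534.0, -66.7, 377.6]
orientation: [-1.484, -2.763, -0.0]
ft_force: [1.1, -0.2, -2.1]
width: 43.5
grasp_force: 30.0
```

```bash
python3 go.py 595.4 -256.7 365 0
```

```text
t 4.52 pos [534.  -66.7 377.6] shift/40 [ 1.536 -4.749 -0.314] turn/5deg [-0.026 -0.047 -0.022] q [-0.15  0.21  1.75  0.    1.19 -0.73] f [ 1.1 -0.2 -2.1] w 43.5 g 30.0
```

>>> servo_tool([
  [[1,0.26,-0.79,0,0,0,0],[1,0.26,-0.79,0,0,0,0],[1,0.26,-0.79,0,0,0,0],[1,0.26,-0.79,0,0,0,0],[1,0.26,-0.79,0,0,0,0]],
])

```text
t: 4.93
ee_pos: [585.9, -224.6, 377.3]
orientation: [-1.484, -2.763, -0.0]
ft_force: [0.4, 0.2, -1.9]
width: 43.5
grasp_force: 30.0
```

>>> servo_tool([
  [[1,0.24,-0.8,0,0,-0.04,0],[1,0,0,-0.2,0,0,0],[1,0,0,-0.5,0,0,0],[1,0,0,-0.5,0,0,0],[1,0,0,0,0,0,0]],
])

```text
t: 5.35
ee_pos: [593.4, -254.1, 325.1]
orientation: [-1.483, -2.759, -0.002]
ft_force: [0.1, 0.3, -3.5]
width: 43.4
grasp_force: 30.0
```

```bash
python3 go.py 595.4 -256.7 199 0
python3 - <<'E'
from h import *
for n in P: cv2.imwrite(f"pics/{n}1.png",vision.get_image(n)[:,:,::-1])
o=readout.get_obs()
C=R.from_rotvec(o['orientation']).as_matrix(); f=o['ee_pos']+191*C[:,2]
I=cv2.imread("pics/scene1.png"); 
a=np.linspace(0,2*np.pi,50)
for h,r,c in((0,32,(0,255,0)),(94,32,(0,255,0)),(140,22,(255,255,0))):
    q=proj('scene',f-h*C[:,2]+r*(np.cos(a)[:,None]*C[:,0]+np.sin(a)[:,None]*C[:,1]))
    globals().setdefault('L',[]).append((q,c))
x,y,S=190,110,5; c=cv2.resize(I[y:y+120,x:x+150],None,fx=S,fy=S,interpolation=2)
for q,k in L: cv2.polylines(c,[((q-[x,y]+.5)*S).astype(np.int32)],True,k,1)
cv2.imwrite("pics/ov2.png",c)
E
```

```text
t 5.35 pos [ 593.4 -254.1  325.1] shift/40 [ 0.051 -0.065 -3.152] turn/5deg [-0.064 -0.083 -0.018] q [-0.42  0.43  1.56  0.    1.16 -1.01] f [ 0.1  0.3 -3.5] w 43.4 g 30.0
```

View pics/ov2.png

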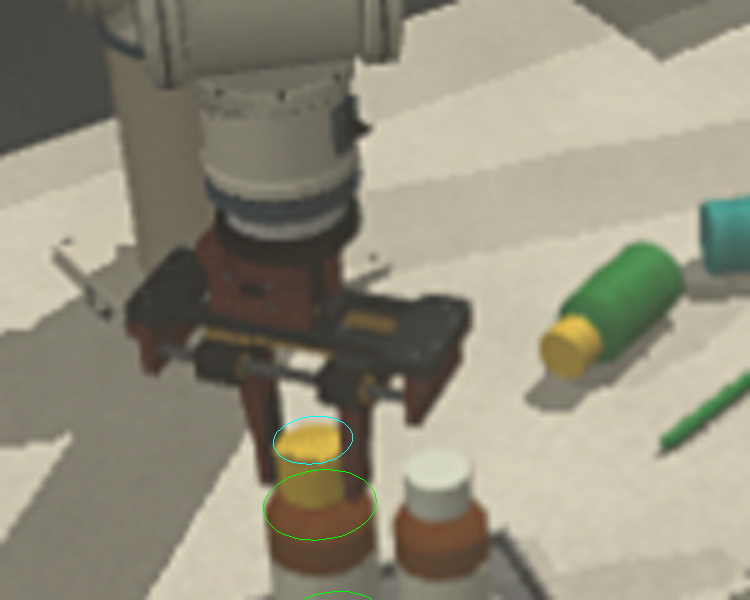

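The view shows the yellow bottle hanging upright in the fingers, cap at about (253,198) in the scene picture, in line with the predicted rings. Lowering it now.

>>> servo_tool([
  [[1,0.05,-0.065,-0.3,-0.06,-0.08,0],[1,0,0,-0.6,0,0,0],[1,0,0,-0.7,0,0,0],[1,0,0,-0.7,0,0,0],[1,0,0,-0.45,0,0,0]],
])

```text
t: 5.87
ee_pos: [597.5, -257.1, 219.4]
orientation: [1.482, 2.761, 0.001]
ft_force: [-1.0, 0.8, -1.4]
width: 44.0
grasp_force: 30.0
```

>>> servo_tool([
  [[1,0,0,-0.06,0,0,0],[1,0,0,-0.06,0,0,0],[1,0,0,-0.05,0,0,0],[1,0,0,-0.02,0,0,0],[1,0,0,0,0,0,0]],
])

```text
t: 6.28
ee_pos: [598.2, -257.8, 214.2]
orientation: [1.481, 2.759, 0.001]
ft_force: [-0.0, -0.4, -2.4]
width: 43.6
grasp_force: 30.0
```

```bash
python3 go.py 595.4 -256.7 199 0
```

```text
t 6.28 pos [ 598.2 -257.8  214.2] shift/40 [-0.071  0.027 -0.379] turn/5deg [ 0.048  0.111 -0.025] q [-0.43  0.56  1.63  0.    0.94 -1.01] f [-0.  -0.4 -2.4] w 43.6 g 30.0
```

>>> servo_tool([
  [[1,-0.07,0.03,-0.1,0.05,0.1,0],[1,0,0,-0.07,0,0,0],[1,0,0,-0.05,0,0,0],[1,0,0,-0.03,0,0,0],[1,0,0,0,0,0,0]],
])

```text
t: 6.7
ee_pos: [594.5, -256.3, 202.2]
orientation: [-1.485, -2.766, -0.001]
ft_force: [0.5, -0.4, -2.0]
width: 43.6
grasp_force: 30.0
```

>>> servo_tool([
  [[1,0,0,-0.03,0,0,0],[1,0,0,-0.03,0,0,0],[1,0,0,-0.03,0,0,0],[1,0,0,0,0,0,0]],
])

```text
t: 7.03
ee_pos: [595.1, -256.8, 199.8]
orientation: [-1.486, -2.767, -0.0]
ft_force: [-0.6, -0.8, 4.2]
width: 43.5
grasp_force: 30.0
```

```bash
python3 go.py 595.4 -256.7 199 0
```

```text
t 7.03 pos [ 595.1 -256.8  199.8] shift/40 [ 0.008  0.002 -0.021] turn/5deg [-0.002 -0.004 -0.026] q [-0.43  0.58  1.64  0.    0.92 -1.01] f [-0.6 -0.8  4.2] w 43.5 g 30.0
```

Contact is made (Fz -2 → +4 N). Opening, then going straight up.

>>> servo_tool([
  [[-0.2,0,0,0,0,0,0],[-0.5,0,0,0,0,0,0],[-1,0,0,0,0,0,0],[-1,0,0,0,0,0,0],[-1,0,0,0,0,0,0]],
])

```text
t: 7.45
ee_pos: [594.7, -256.2, 198.9]
orientation: [-1.485, -2.766, -0.001]
ft_force: [-0.7, 0.5, -0.3]
width: 73.7
grasp_force: 0.0
```

>>> servo_tool([
  [[-1,0,0,0,0,0,0],[-1,0,0,0.3,0,0,0],[-1,0,0,0.6,0,0,0],[-1,0,0,0.9,0,0,0],[-1,0,0,0.6,0,0,0]],
])

```text
t: 7.87
ee_pos: [595.2, -256.5, 298.2]
orientation: [1.486, 2.768, 0.001]
ft_force: [1.4, -0.6, 0.1]
width: 87.8
grasp_force: 0.0
```

```bash
python3 go.py 486.9 204.4 265.5 1
python3 - <<'E'
from h import *
for n in P: cv2.imwrite(f"pics/{n}2.png",vision.get_image(n)[:,:,::-1])
I=cv2.imread("pics/scene2.png")[:,:,::-1].copy()
print(blob(I,'yellow',proj('scene',[595.4,-256.7,132])[0],12), proj('scene',[595.4,-256.7,132])[0])
E
```

```text
t 7.87 pos [ 595.2 -256.5  298.2] shift/40 [-2.706 11.522 -0.818] turn/5deg [ 3.084 -4.667 -0.025] q [-0.43  0.46  1.58  0.    1.1  -1.01] f [ 1.4 -0.6  0.1] w 87.8 g 0.0
(array([255.33658537, 236.88292683]), array([248, 229,  16,  17, 205], dtype=int32)) [255.7063395  236.89209976]
```

>>> servo_tool([
  [[-1,-0.2,0.8,0,0,0,0],[-1,-0.2,0.9,0,0,0,0],[-1,-0.2,0.9,0,0,0,0],[-1,-0.2,0.9,0,0,0,0],[-1,-0.2,0.9,0,0,0,0]],
])

```text
t: 8.38
ee_pos: [553.6, -78.9, 294.7]
orientation: [-1.486, -2.765, -0.0]
ft_force: [1.4, 0.3, 0.5]
width: 87.7
grasp_force: 0.0
```

>>> servo_tool([
  [[-1,-0.2,0.9,0,0.38,-0.58,0],[-1,-0.2,0.9,0,0.38,-0.58,0],[-1,-0.2,0.9,0,0.38,-0.58,0],[-1,-0.2,0.9,0,0.38,-0.58,0],[-1,-0.2,0.9,0,0.38,-0.58,0]],
])

```text
t: 8.8
ee_pos: [513.7, 101.2, 295.0]
orientation: [1.406, 2.618, 0.402]
ft_force: [0.6, 1.4, 0.0]
width: 87.6
grasp_force: 0.0
```

>>> servo_tool([
  [[-1,-0.2,0.9,0,0.38,-0.58,0],[-1,-0.2,0.9,0,0.4,-0.6,0],[-1,-0.2,0.8,-0.4,0.4,-0.6,0],[-1,0,0,-0.3,0,0,0],[-1,0,0,0,0,0,0]],
])

```text
t: 9.22
ee_pos: [488.0, 204.7, 264.5]
orientation: [1.344, 2.513, 0.621]
ft_force: [-0.5, 0.1, -1.0]
width: 87.5
grasp_force: 0.0
```

```bash
python3 go.py 514.3 222.5 203.7 1
```

```text
t 9.22 pos [488.  204.7 264.5] shift/40 [ 0.657  0.446 -1.52 ] turn/5deg [ 0.018 -0.058 -0.067] q [ 0.32  0.23  2.11  0.37  0.36 -0.58] f [-0.5  0.1 -1. ] w 87.5 g 0.0
```

>>> servo_tool([
  [[-1,0.13,0.09,-0.3,0,-0.05,-0.06],[-1,0.13,0.09,-0.3,0,0,0],[-1,0.13,0.09,-0.3,0,0,0],[-1,0.13,0.09,-0.3,0,0,0],[-1,0,0,0,0,0,0]],
])

```text
t: 9.63
ee_pos: [512.0, 217.6, 217.7]
orientation: [1.351, 2.5, 0.624]
ft_force: [-0.9, -0.5, 0.2]
width: 88.1
grasp_force: 0.0
```

```bash
python3 go.py 514.3 222.5 203.7 1
```

```text
t 9.63 pos [512.  217.6 217.7] shift/40 [ 0.057  0.122 -0.349] turn/5deg [0.008 0.02  0.042] q [ 0.33  0.36  2.08  0.47  0.25 -0.68] f [-0.9 -0.5  0.2] w 88.1 g 0.0
```

>>> servo_tool([
  [[-1,0.03,0.06,-0.17,0,0,0],[-1,0.03,0.06,-0.17,0,0,0],[-1,0,0,0,0,0,0]],
])

```text
t: 9.88
ee_pos: [513.8, 222.8, 204.8]
orientation: [1.35, 2.499, 0.625]
ft_force: [-0.2, 0.1, -0.3]
width: 87.7
grasp_force: 0.0
```

```bash
python3 go.py 514.3 222.5 203.7 1
```

```text
t 9.88 pos [513.8 222.8 204.8] shift/40 [ 0.013 -0.007 -0.027] turn/5deg [0.003 0.037 0.036] q [ 0.34  0.38  2.08  0.52  0.22 -0.72] f [-0.2  0.1 -0.3] w 87.7 g 0.0
```

>>> servo_tool([
  [[1,0,0,-0.03,0,0,0],[1,0,0,0,0,0,0],[1,0,0,0,0,0,0],[1,0,0,0,0,0,0],[1,0,0,0,0,0,0]],
])

```text
t: 10.3
ee_pos: [513.9, 222.9, 204.5]
orientation: [1.349, 2.498, 0.626]
ft_force: [-0.3, 0.6, -0.3]
width: 57.6
grasp_force: 0.0
```

>>> servo_tool([
  [[1,0,0,0,0,0,0],[1,0,0,0,0,0,0],[1,0,0,0,0,0,0],[1,0,0,0,0,0,0],[1,0,0,0,0,0,0]],
])

```text
t: 10.72
ee_pos: [514.0, 222.9, 204.4]
orientation: [1.349, 2.498, 0.626]
ft_force: [-2.2, 0.8, 1.8]
width: 43.5
grasp_force: 30.0
```

>>> servo_tool([
  [[1,-0.157,-0.103,0.353,0,0,0],[1,-0.157,-0.103,0.353,0,0,0],[1,-0.157,-0.103,0.353,0,0,0],[1,-0.157,-0.103,0.353,0,0,0],[1,-0.157,-0.103,0.353,0,0,0]],
])

```text
t: 11.13
ee_pos: [481.5, 201.9, 274.6]
orientation: [1.35, 2.501, 0.623]
ft_force: [-0.1, 0.4, -3.6]
width: 43.9
grasp_force: 30.0
```

```bash
python3 go.py 488.6 -230.4 375 0
```

```text
t 11.13 pos [481.5 201.9 274.6] shift/40 [  0.179 -10.807   2.511] turn/5deg [-3.066  4.698  0.024] q [ 0.32  0.2   2.12  0.34  0.37 -0.55] f [-0.1  0.4 -3.6] w 43.9 g 30.0
```

>>> servo_tool([
  [[1,-0.157,-0.103,0.353,0,0,0],[1,0,0,0.7,0,0,0],[1,0,0,0.7,0,0,0],[1,0,0,0.6,-0.3,0.5,0],[1,0,-0.4,0.2,-0.44,0.67,0]],
])

```text
t: 11.55
ee_pos: [476.2, 182.9, 380.0]
orientation: [1.389, 2.574, 0.484]
ft_force: [1.6, 0.5, -3.3]
width: 43.7
grasp_force: 30.0
```

>>> servo_tool([
  [[1,0,-0.8,0,-0.44,0.67,0],[1,0,-0.85,0,-0.44,0.67,0],[1,0,-0.85,0,-0.44,0.67,0],[1,0,-0.85,0,-0.44,0.67,0],[1,0,-0.85,0,-0.44,0.67,0]],
])

```text
t: 11.97
ee_pos: [475.4, 12.5, 376.5]
orientation: [1.489, 2.757, 0.024]
ft_force: [0.2, -0.3, -4.2]
width: 43.4
grasp_force: 30.0
```

>>> servo_tool([
  [[1,0.06,-0.85,0,-0.15,0.2,0],[1,0.06,-0.85,0,0,0,0],[1,0.06,-0.85,0,0,0,0],[1,0.06,-0.85,0,0,0,0],[1,0.06,-0.85,0,0,0,0]],
])

```text
t: 12.38
ee_pos: [487.5, -157.3, 376.0]
orientation: [-1.493, -2.764, 0.002]
ft_force: [0.9, 1.3, -2.5]
width: 43.7
grasp_force: 30.0
```

>>> servo_tool([
  [[1,0,-0.8,0,0,0,0],[1,0,-0.6,0,0,0,0],[1,0,-0.4,0,0,0,0],[1,0,0,0,0,0,0]],
])

```text
t: 12.72
ee_pos: [487.7, -230.5, 375.9]
orientation: [1.497, 2.762, -0.003]
ft_force: [-0.2, -0.5, -3.4]
width: 43.7
grasp_force: 30.0
```

```bash
python3 go.py 488.6 -230.4 201 0
```

```text
t 12.72 pos [ 487.7 -230.5  375.9] shift/40 [ 2.300e-02  2.000e-03 -4.373e+00] turn/5deg [ 0.024 -0.007  0.062] q [-0.46  0.22  1.75 -0.    1.18 -1.04] f [-0.2 -0.5 -3.4] w 43.7 g 30.0
```

>>> servo_tool([
  [[1,0.02,0,-0.5,0.02,0,0],[1,0,0,-0.7,0,0,0],[1,0,0,-0.8,0,0,0],[1,0,0,-0.8,0,0,0],[1,0,0,-0.7,0,0,0]],
])

```text
t: 13.13
ee_pos: [488.1, -226.6, 234.7]
orientation: [-1.492, -2.763, -0.001]
ft_force: [-0.2, -1.5, -3.3]
width: 43.8
grasp_force: 30.0
```

>>> servo_tool([
  [[1,0,0,-0.4,0,0,0],[1,0,0,-0.1,0,0,0],[1,0,0,0,0,0,0]],
])

```text
t: 13.38
ee_pos: [488.2, -226.8, 215.5]
orientation: [-1.491, -2.762, -0.001]
ft_force: [1.2, 0.3, -3.3]
width: 43.4
grasp_force: 30.0
```

```bash
python3 go.py 488.6 -230.4 201 0
```

```text
t 13.38 pos [ 488.2 -226.8  215.5] shift/40 [ 0.01  -0.09  -0.362] turn/5deg [-0.021 -0.028  0.024] q [-0.46  0.42  1.88  0.    0.84 -1.04] f [ 1.2  0.3 -3.3] w 43.4 g 30.0
```

>>> servo_tool([
  [[1,0.01,-0.09,-0.12,-0.02,-0.03,0],[1,0,0,-0.1,0,0,0],[1,0,0,-0.07,0,0,0],[1,0,0,-0.03,0,0,0],[1,0,0,0,0,0,0]],
])

```text
t: 13.8
ee_pos: [489.5, -231.5, 204.4]
orientation: [1.491, 2.76, 0.0]
ft_force: [0.6, -0.4, -3.9]
width: 43.3
grasp_force: 30.0
```

>>> servo_tool([
  [[1,0,0,-0.03,0,0,0],[1,0,0,-0.03,0,0,0],[1,0,0,0,0,0,0]],
])

```text
t: 14.05
ee_pos: [489.4, -231.4, 201.7]
orientation: [1.491, 2.761, 0.0]
ft_force: [0.6, 0.9, -2.9]
width: 43.3
grasp_force: 30.0
```

```bash
python3 go.py 488.6 -230.4 199 0
```

```text
t 14.05 pos [ 489.4 -231.4  201.7] shift/40 [-0.02   0.025 -0.068] turn/5deg [0.021 0.041 0.03 ] q [-0.46  0.44  1.89 -0.    0.81 -1.04] f [ 0.6  0.9 -2.9] w 43.3 g 30.0
```

>>> servo_tool([
  [[1,-0.01,0.02,-0.02,0.01,0.02,0],[1,0,0,-0.02,0,0,0],[1,0,0,-0.02,0,0,0],[1,0,0,0,0,0,0]],
])

```text
t: 14.38
ee_pos: [488.9, -230.6, 199.2]
orientation: [1.492, 2.763, 0.0]
ft_force: [0.1, 0.1, -3.8]
width: 43.8
grasp_force: 30.0
```

>>> servo_tool([
  [[1,0,0,-0.02,0,0,0],[1,0,0,-0.02,0,0,0],[1,0,0,0,0,0,0]],
])

```text
t: 14.63
ee_pos: [489.3, -230.7, 198.7]
orientation: [1.492, 2.762, -0.0]
ft_force: [-1.8, 1.7, 6.8]
width: 43.6
grasp_force: 30.0
```

>>> servo_tool([
  [[-0.2,0,0,0,0,0,0],[-0.5,0,0,0,0,0,0],[-1,0,0,0,0,0,0],[-1,0,0,0,0,0,0],[-1,0,0,0,0,0,0]],
])

```text
t: 15.05
ee_pos: [489.1, -230.7, 197.7]
orientation: [1.492, 2.762, 0.0]
ft_force: [0.3, -0.6, 0.1]
width: 73.4
grasp_force: 0.0
```

>>> servo_tool([
  [[-1,0,0,0,0,0,0],[-1,0,0,0.3,0,0,0],[-1,0,0,0.6,0,0,0],[-1,0,0,0.9,0,0,0],[-1,0,0,0.7,0,0,0]],
])

```text
t: 15.47
ee_pos: [489.0, -230.6, 300.1]
orientation: [1.492, 2.762, 0.0]
ft_force: [1.2, -0.0, -0.2]
width: 87.9
grasp_force: 0.0
```

>>> servo_tool([
  [[-1,0.14,0.7,0,0,0,0],[-1,0.14,0.88,0,0,0,0],[-1,0.14,0.88,0,0,0,0],[-1,0.14,0.88,0,0.38,-0.58,0],[-1,0.14,0.88,0,0.38,-0.58,0]],
])

```text
t: 15.88
ee_pos: [517.5, -60.0, 298.9]
orientation: [1.461, 2.706, 0.168]
ft_force: [0.4, 0.0, -0.4]
width: 87.6
grasp_force: 0.0
```

>>> servo_tool([
  [[-1,0.14,0.88,0,0.38,-0.58,0],[-1,0.14,0.88,0,0.38,-0.58,0],[-1,0.14,0.88,0,0.38,-0.58,0],[-1,0.14,0.88,0,0.38,-0.58,0],[-1,0.14,0.83,-0.2,0.4,-0.6,0]],
])

```text
t: 16.3
ee_pos: [546.0, 114.1, 292.3]
orientation: [1.369, 2.535, 0.556]
ft_force: [1.1, 0.3, 1.0]
width: 87.6
grasp_force: 0.0
```

>>> servo_tool([
  [[-1,0,0,-0.5,0.4,-0.6,0],[-1,0,0,0,0,0,0]],
])

```text
t: 16.47
ee_pos: [542.3, 113.6, 267.3]
orientation: [1.35, 2.506, 0.625]
ft_force: [-0.7, -0.2, -0.9]
width: 88.3
grasp_force: 0.0
```

```bash
python3 go.py 574.8 130.7 203.7 1;  python3 - <<'E'
from h import *
for n in P: cv2.imwrite(f"pics/{n}3.png",vision.get_image(n)[:,:,::-1])
I=cv2.imread("pics/scene3.png")[:,:,::-1].copy()
for c,p in(('yellow',[595.4,-256.7,132]),('red',[488.6,-230.4,132])): print(blob(I,c,proj('scene',p)[0],12), proj('scene',p)[0])
E
```

```text
t 16.47 pos [542.3 113.6 267.3] shift/40 [ 0.812  0.427 -1.59 ] turn/5deg [-0.013 -0.022 -0.002] q [ 0.09  0.27  2.04  0.54  0.45 -0.93] f [-0.7 -0.2 -0.9] w 88.3 g 0.0
(array([255.15420561, 236.61214953]), array([248, 228,  16,  18, 214], dtype=int32)) [255.7063395  236.89209976]
(array([243.03333333, 214.7       ]), array([239, 213,  10,   4,  30], dtype=int32)) [244.49368939 215.68053006]
```

Both bottles stand where predicted. Approaching blue.

>>> servo_tool([
  [[-1,0.16,0.09,-0.3,0,0,0],[-1,0.16,0.09,-0.3,0,0,0],[-1,0.16,0.08,-0.3,0,0,0],[-1,0.16,0.08,-0.3,0,0,0],[-1,0,0,0,0,0,0]],
])

```text
t: 16.98
ee_pos: [571.9, 125.2, 221.5]
orientation: [1.353, 2.501, 0.623]
ft_force: [-0.4, 0.6, 0.6]
width: 87.9
grasp_force: 0.0
```

```bash
python3 go.py 574.8 130.7 203.7 1
```

```text
t 16.98 pos [571.9 125.2 221.5] shift/40 [ 0.074  0.136 -0.445] turn/5deg [ 0.001 -0.001  0.048] q [ 0.11  0.39  2.01  0.63  0.37 -1.01] f [-0.4  0.6  0.6] w 87.9 g 0.0
```

>>> servo_tool([
  [[-1,0.03,0.07,-0.2,0,0,0],[-1,0.04,0.07,-0.22,0,0,0],[-1,0,0,0,0,0,0]],
])

```text
t: 17.23
ee_pos: [573.4, 131.2, 204.7]
orientation: [1.352, 2.501, 0.624]
ft_force: [0.2, -0.6, -0.2]
width: 87.8
grasp_force: 0.0
```

```bash
python3 go.py 574.8 130.7 203.7 1
```

```text
t 17.23 pos [573.4 131.2 204.7] shift/40 [ 0.036 -0.013 -0.024] turn/5deg [-0.002  0.004  0.04 ] q [ 0.12  0.42  2.01  0.68  0.33 -1.06] f [ 0.2 -0.6 -0.2] w 87.8 g 0.0
```

>>> servo_tool([
  [[1,0.03,-0.01,-0.02,0,0,0],[1,0,0,0,0,0,0],[1,0,0,0,0,0,0],[1,0,0,0,0,0,0],[1,0,0,0,0,0,0]],
])

```text
t: 17.65
ee_pos: [574.7, 130.9, 204.6]
orientation: [1.351, 2.5, 0.625]
ft_force: [-0.8, -0.8, 0.9]
width: 58.0
grasp_force: 0.0
```

>>> servo_tool([
  [[1,0,0,0,0,0,0],[1,0,0,0,0,0,0],[1,0,0,0,0,0,0],[1,0,0,0,0,0,0],[1,0,0,0,0,0,0]],
])

```text
t: 18.07
ee_pos: [575.0, 131.0, 204.5]
orientation: [1.351, 2.499, 0.625]
ft_force: [0.5, 1.1, 3.2]
width: 43.6
grasp_force: 30.0
```

>>> servo_tool([
  [[1,-0.157,-0.103,0.353,0,0,0],[1,-0.157,-0.103,0.353,0,0,0],[1,-0.157,-0.103,0.353,0,0,0],[1,-0.157,-0.103,0.353,0,0,0],[1,-0.157,-0.103,0.353,0,0,0]],
])

```text
t: 18.48
ee_pos: [542.1, 110.2, 274.4]
orientation: [1.352, 2.503, 0.623]
ft_force: [-0.2, 0.5, -2.0]
width: 43.7
grasp_force: 30.0
```

```bash
python3 go.py 621.7 -149.9 375 0
```

```text
t 18.48 pos [542.1 110.2 274.4] shift/40 [ 1.99  -6.502  2.514] turn/5deg [-3.072  4.667  0.032] q [ 0.09  0.26  2.04  0.52  0.46 -0.92] f [-0.2  0.5 -2. ] w 43.7 g 30.0
```

>>> servo_tool([
  [[1,-0.157,-0.103,0.353,0,0,0],[1,0,0,0.7,0,0,0],[1,0,0,0.7,0,0,0],[1,0,0,0.6,-0.3,0.5,0],[1,0,-0.4,0.2,-0.44,0.67,0]],
])

```text
t: 18.9
ee_pos: [536.6, 90.8, 379.6]
orientation: [1.392, 2.575, 0.48]
ft_force: [1.2, 1.3, -3.1]
width: 43.7
grasp_force: 30.0
```

>>> servo_tool([
  [[1,0.27,-0.7,0,-0.44,0.67,0],[1,0.27,-0.8,0,-0.44,0.67,0],[1,0.27,-0.8,0,-0.44,0.67,0],[1,0.27,-0.8,0,-0.44,0.67,0],[1,0.27,-0.8,0,-0.44,0.67,0]],
])

```text
t: 19.32
ee_pos: [590.5, -67.3, 376.1]
orientation: [1.492, 2.759, 0.021]
ft_force: [0.7, 0.7, -3.3]
width: 43.5
grasp_force: 30.0
```

>>> servo_tool([
  [[1,0.27,-0.8,0,-0.15,0.2,0],[1,0.27,-0.8,0,0,0,0],[1,0.26,-0.5,0,0,0,0],[1,0,0,0,0,0,0]],
])

```text
t: 19.65
ee_pos: [623.7, -153.5, 375.2]
orientation: [-1.498, -2.76, 0.007]
ft_force: [-0.7, -0.1, -3.0]
width: 43.6
grasp_force: 30.0
```

```bash
python3 go.py 621.7 -149.9 201 0
```

```text
t 19.65 pos [ 623.7 -153.5  375.2] shift/40 [-0.05   0.091 -4.356] turn/5deg [ 0.036 -0.035  0.079] q [-0.26  0.38  1.52 -0.    1.24 -0.83] f [-0.7 -0.1 -3. ] w 43.6 g 30.0
```

>>> servo_tool([
  [[1,-0.05,0.09,-0.5,0.03,-0.03,0.08],[1,0,0,-0.7,0,0,0],[1,0,0,-0.8,0,0,0],[1,0,0,-0.8,0,0,0],[1,0,0,-0.7,0,0,0]],
])

```text
t: 20.07
ee_pos: [619.4, -145.3, 234.1]
orientation: [-1.483, -2.767, -0.001]
ft_force: [-0.3, -0.9, -2.9]
width: 43.8
grasp_force: 30.0
```

>>> servo_tool([
  [[1,0,0,-0.4,0,0,0],[1,0,0,-0.1,0,0,0],[1,0,0,0,0,0,0]],
])

```text
t: 20.32
ee_pos: [619.6, -145.4, 214.9]
orientation: [-1.483, -2.766, 0.0]
ft_force: [-0.1, 0.0, -3.0]
width: 43.5
grasp_force: 30.0
```

```bash
python3 go.py 621.7 -149.9 201 0
```

```text
t 20.32 pos [ 619.6 -145.4  214.9] shift/40 [ 0.052 -0.113 -0.348] turn/5deg [-0.02  -0.038 -0.041] q [-0.25  0.55  1.66  0.    0.94 -0.84] f [-0.1  0.  -3. ] w 43.5 g 30.0
```

>>> servo_tool([
  [[1,0.05,-0.11,-0.12,0,-0.03,-0.02],[1,0,0,-0.1,0,0,0],[1,0,0,-0.07,0,0,0],[1,0,0,-0.03,0,0,0],[1,0,0,0,0,0,0]],
])

```text
t: 20.73
ee_pos: [623.0, -150.6, 204.3]
orientation: [1.486, 2.764, 0.004]
ft_force: [0.9, -0.3, -3.3]
width: 43.6
grasp_force: 30.0
```

>>> servo_tool([
  [[1,0,0,-0.03,0,0,0],[1,0,0,-0.03,0,0,0],[1,0,0,0,0,0,0]],
])

```text
t: 20.98
ee_pos: [622.9, -150.5, 201.6]
orientation: [1.486, 2.765, 0.004]
ft_force: [0.2, -0.5, -2.5]
width: 43.6
grasp_force: 30.0
```

```bash
python3 go.py 621.7 -149.9 199 0
```

```text
t 20.98 pos [ 622.9 -150.5  201.6] shift/40 [-0.029  0.015 -0.065] turn/5deg [-0.007  0.041 -0.017] q [-0.26  0.57  1.66  0.    0.91 -0.84] f [ 0.2 -0.5 -2.5] w 43.6 g 30.0
```

>>> servo_tool([
  [[1,-0.02,0.01,-0.02,0,0.02,0],[1,0,0,-0.02,0,0,0],[1,0,0,-0.02,0,0,0],[1,0,0,0,0,0,0]],
])

```text
t: 21.32
ee_pos: [622.1, -150.1, 199.1]
orientation: [1.487, 2.766, 0.002]
ft_force: [-0.7, 0.1, -3.3]
width: 43.8
grasp_force: 30.0
```

>>> servo_tool([
  [[1,0,0,-0.02,0,0,0],[1,0,0,-0.02,0,0,0],[1,0,0,0,0,0,0]],
])

```text
t: 21.57
ee_pos: [622.5, -150.3, 198.9]
orientation: [1.486, 2.765, 0.002]
ft_force: [-2.0, 0.7, 6.7]
width: 43.9
grasp_force: 30.0
```

Contact. Release, retreat up and back out of the way.

>>> servo_tool([
  [[-0.2,0,0,0,0,0,0],[-0.5,0,0,0,0,0,0],[-1,0,0,0,0,0,0],[-1,0,0,0,0,0,0],[-1,0,0,0,0,0,0]],
])

```text
t: 21.98
ee_pos: [622.1, -150.1, 197.5]
orientation: [1.487, 2.766, 0.002]
ft_force: [-0.2, 0.1, -0.4]
width: 73.6
grasp_force: 0.0
```

>>> servo_tool([
  [[-1,0,0,0,0,0,0],[-1,0,0,0.3,0,0,0],[-1,0,0,0.6,0,0,0],[-1,0,0,0.9,0,0,0],[-1,0,0,0.7,0,0,0]],
])

```text
t: 22.4
ee_pos: [622.3, -150.2, 300.1]
orientation: [1.486, 2.765, 0.003]
ft_force: [0.9, -0.0, 0.8]
width: 87.7
grasp_force: 0.0
```

>>> servo_tool([
  [[-1,-0.4,0.8,0.4,0,0,0],[-1,-0.4,0.8,0,0,0,0],[-1,-0.4,0.8,0,0,0,0],[-1,-0.4,0.8,0,0,0,0],[-1,-0.4,0.8,0,0,0,0]],
])

```text
t: 22.82
ee_pos: [541.2, 11.0, 314.8]
orientation: [1.487, 2.765, 0.003]
ft_force: [1.0, -0.6, -0.1]
width: 87.6
grasp_force: 0.0
```

>>> servo_tool([
  [[-1,-0.4,0.8,0,0,0,0],[-1,-0.4,0.8,0,0,0,0],[-1,-0.2,0.4,0,0,0,0],[-1,0,0,0,0,0,0],[-1,0,0,0,0,0,0]],
])

```text
t: 23.23
ee_pos: [502.1, 90.4, 314.6]
orientation: [1.483, 2.767, 0.003]
ft_force: [-0.2, -0.2, -1.2]
width: 87.6
grasp_force: 0.0
```

Run:
```python
from h import *
I={n:vision.get_image(n)[:,:,::-1] for n in P}
o=[cv2.resize(I[n][y:y+110,x:x+110],(400,400),interpolation=2) for n,(x,y) in {'top':(320,125),'scene':(215,185)}.items()]
cv2.imwrite("pics/fin.png",np.hstack(o))
for n in P:
  J=I[n][:,:,::-1].copy()
  for c,p in(('yellow',[595.4,-256.7,132]),('red',[488.6,-230.4,132]),('blue',[621.7,-149.9,132])): print(n,c,blob(J,c,proj(n,p)[0],12)[0].round(1), proj(n,p)[0].round(1))
print(readout.get_obs()['t'],readout.get_obs()['ee_pos'])
```

```text
scene yellow [255.2 236.6] [255.7 236.9]Traceback (most recent call last):
  File "<stdin>", line 7, in <module>
TypeError: 'NoneType' object is not subscriptable
```

View pics/fin.png

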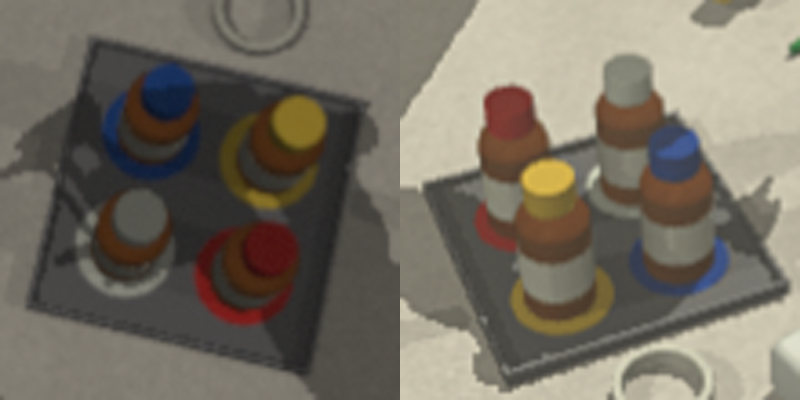

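The final view shows all four bottles upright and centred on discs of their own cap colour: in the top view, blue at (366,157), yellow (394,166), red (388,199) and white (356,190). The gripper is clear of everything, so I'm handing in.

```bash
python3 -c "
from workcell import close_job
print(close_job())"
```

```text
the job is handed in; nothing more can be done
None
```

I stood the blue, yellow and red bottles upright on their matching discs, the final pictures showed them in a two-by-two grid with the white one, and I handed the job in at about 23 s of the 72 s allowed.

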